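Strip the hold-down clamp off a dry painted panel

ROBOT

A 6-joint arm with a two-finger parallel gripper is mounted at the origin on the work surface. World frame = base frame: x ahead of the robot, y to its left, z up, the work surface at z = 0. Lengths are in m, angles in rad, forces in N, time in s.
With the tool pointing down it reaches from about 0.425 to 0.95 m from the base axis. Payload 14.7 kg.
Tool frame: the origin (TCP) lies midway between the tips of the shut fingers; the grasp point (between the pads) lies 19 mm behind it; z points along the fingers, y is the line along which they close (so a half turn about z gives the same grasp; the last joint's range is limited). The gripper opens to 85 mm and grips with 20 to 120 N. Pads are 22 mm wide; open, the fingers measure 114 mm over their backs; the gripper's body (76 mm by 85 mm) begins 54 mm behind the grasp point. The pads swing forward as they close: fully open they stand 13 mm farther back than shut.
Start: joints at [-1.222, 0.48, 1.596, -0, 1.065, -0.047], TCP at [0.251, -0.6, 0.231] pointing down, gripper open.
Joint ranges: [-2.75, 2.75], [-0.82, 2.05], [0.23, 2.67], [-1.56, 4.7], [0.09, 2.69], [-2.92, 2.92]. Speed limits (rad/s): [1.89, 1.89, 2.39, 3.01, 3.01, 3.01].

INTERFACE

Orientations are given as a rotation vector (axis times angle).
In Python, from plant import * gives the robot as it stands. The module is installed in compiled form; this text tells all that it offers.
- The arm moves only by the tool play_rows, never from a script. Its arguments are lists of equal length, an entry for each row: "travel": the shift along the world's x, y, z in cm, a list of three; "spin": the turn about the world's z in rad; "fingers": the finger opening in cm, from 0 to 8.54. A call has 1 to 5 rows; each row is the pose to reach, as a shift and turn from the pose commanded when the call began; what a row does not reach only later rows make up. A row lasts 1/12 s, in which the tool goes at most 41.7 mm and 7.16 degrees, less where a joint would pass 70% of its speed; a pose out of reach is approached as far as the arm can. A call with a gripper value outside its range is refused whole. The fingers move at their own pace and stop on an object; the grip force is fixed at half the most. Time passes only in rows, so rows that repeat a pose let the fingers close. It gives the time, the measured TCP pose, the force, the opening and the grip force at its end, in the units of the state.
- state(): the state, without advancing time (a new reading comes with each control period).
- snapshot(name): name is "scene" or "top"; returns a dict with "img" (420x560x3 uint8, blue, green, red), "depth" (420x560 float32, m along the optical axis (not along the pixel's ray), 0 where there is no reading), "K" (3x3 intrinsics, pixels), "k1" (the pictures are not rectified: a ray, as slopes to the right and down, at radius r is drawn at 1 + k1 r^2 times it, then the intrinsics apply), "R" (3x3) and "t" (3): a world point X has camera coordinates R X + t. Camera axes: x right, y down, z forward; pixel columns grow to the right and rows downward; lengths in m; the calibration is good to about 2 mm. A picture is of the moment at which its call begins.
- finish_job(): hands the job in; it is judged then, once.
Trained networks look in a picture, given as the dict that the camera call returned (one of the last four; its "shot" number tells which), for a name from the list of things; names that differ only in an ending like _2 or _b are one class to them, and where a whole thing is asked for, a point or a joint stands for the part that bears it (a point fixed in the world has none). Each returns a list of dicts, best first, with "score" (0 to 1); they miss things now and then, are a little off and sometimes report something else, mostly with a low value. They report only what shows in the picture. A call takes as long as a camera call.
- trace(picture, target): "region" (420x560 bool, what is visible of it) and "bbox" ([centre column, centre row, width, height] in pixels, round what is visible of it).
- pinpoint(picture, target): "point" ([column, row] in pixels: a listed point, or the origin of a listed thing).
The state is a dict: "time_s": time; "q": joint angles; "dq": joint speeds; "joint_torque": joint torques, N m; "eef_pos": TCP position; "ee_rot": TCP orientation; "ft_force": force on the tool from outside, world axes, zero at the start; "wrist_torque": the same for the moment, N m; "opening": opening from 0.0 (shut) to 1.0 (fully open); "gripper_force": force on a finger pad.
Only numpy, scipy, OpenCV 4.12 (cv2) and the standard library are available. Lean on these libraries where they do the work, as an engineer would, in place of code of your own. Each camera call takes 0.05 s, during which the arm holds its last target. There are 200 camera calls.

TASK

The paint on the striped panel is dry, so take its hold-down clamp apart: turn the orange wing nut anticlockwise until you feel it stop and lift it off the stud, then take off the spacer sleeve, then the wooden clamp bar. Take them off one at a time in that order and set each gently, right way up and flat on the floor of the black tray, before taking the next. Leave the panel where it lies and do not disturb the other things on the table.

Things in the scene. Friction and masses are not known exactly. Their poses are not given: they have to be found in the camera images.
- clamp_base: Blue steel plate, 100 x 100 x 20 mm, fixed to the table. Origin: centre of its underside; z up; x points roughly away from the robot, towards the panel. A fixed upright stud stands on its z axis; stacked on it from below: clamp bar, spacer sleeve, wing nut.
- stud_top (a point): Top of the stud, on its axis, 112 mm above the table. Stud radius: 15 mm from 20 to 74 mm above the table, 7 mm above that. A red cross pin (6 mm wide, 7 mm high, its centre 107 mm above the table) runs through it and sticks out on both sides, to 15.5 mm from the axis, in a direction that is not reported (this point's axes are the base's) but can be seen from above.
- nut: Orange quick-lock wing nut, starts 76 mm above the table on the spacer. Hub 52 mm (x) by 48 mm (y: two flat sides, grip here) by 26 mm high; wings along x make it 112 mm long and rise to 40 mm. Origin: bore axis at its underside; z up. Bore 18 mm wide with key-ways on its +x and -x sides. Turns nearly freely anticlockwise until its stop. At most 0.25 kg.
- nut_lug (a point): One of two red lugs on the nut's top (15 mm along its x, -7 mm along y, 37 mm up; the other opposite), beside the key-ways (12 mm wide, to 22 mm from the axis). The nut rises 2 mm at most until the key-ways are under the cross pin. It starts 1.3 to 2.0 rad clockwise (from above) of its stop; turned anticlockwise, regrasping if need be, lugs meet pin; there, and up to 0.25 rad before, it lifts straight off.
- spacer: Plain aluminium sleeve, 44 mm outer diameter, 34 mm bore, 40 mm high, upright on the stud between bar and nut; starts 36 mm above the table. Origin: centre of its underside; z is its bore axis. About 0.15 kg. Lifts straight off once the nut is gone, bottom to clear the stud's top at 112 mm.
- bar: Clamp bar, 223 mm long. Origin: centre of the eye at its underside, z up, x along the bar from eye to toe. Steel eye plate 66 x 66 x 16 mm, 34 mm hole round the stud, resting on the clamp base (20 mm above the table); wooden arm from x = 33 to 190 mm, 30 mm wide, 4 to 34 mm above the bar's underside; rubber toe under its last 38 mm, on the panel. At most 0.46 kg.
- bar_grip (a point): Point on the wooden arm, 100 mm from the eye's centre along the bar's x, 22 mm above the bar's underside: where to grip the bar, across its 30 mm width.
- tray: Open black tray, fixed, 300 x 240 mm outside, walls 4 mm thick and 19 mm high, floor 4 mm above the table. Its origin lies on the table, on the tray's long centre line, 100 mm from the tray's centre towards the robot; x along its length (away from the robot), z up.
- tray_mid (a point): Centre of the tray's inner floor; axes as the tray's.
- panel: Painted panel with blue, white and yellow stripes, 260 (x) x 180 x 20 mm, loose on the table beyond the clamp base, 1.2 kg, under the bar's toe. Origin: centre of its underside. Leave it where it is.
- tape: Roll of blue tape, 100 mm diameter, 30 mm high, lying on the panel's far half. Bystander. Origin: centre of its underside.
- tin: Small brass-coloured tin, 42 mm diameter, 34 mm high, standing in the far corner of the tray on its -y side (some 110 mm along x and 75 mm along -y from the tray's middle). Bystander. Origin: centre of its underside.
- mug: White mug, 80 mm diameter, 92 mm high, at one side. Bystander. Origin: centre of its underside.
- paint_jar: Yellow paint jar, 68 mm diameter, 85 mm high, at one side. Bystander. Origin: centre of its underside.
- brush: Paint brush with a red handle, 200 mm long, lying on the table near the robot. Bystander. Origin: on its underside near its middle; handle to -x.
- sanding_block: Cork sanding block, 100 x 65 x 35 mm, at one side. Bystander. Origin: centre of its underside.
- varnish: Metal can with a green label, 80 mm diameter, 110 mm high, at one side. Bystander. Origin: centre of its underside.

How it is judged:
On the way, in this order (a step that is already met when the one before it is completed fails the run):
1. the wing nut lies flat in the tray while the spacer is still on the stud (x of nut in the frame of tray_mid between -0.14 and 0.14 m and y of nut in the frame of tray_mid between -0.11 and 0.11 m and z of nut in the frame of tray_mid between -0.004 and 0.008 m and angle between nut's own z axis and vertical below 0.15 rad and linear speed of nut below 0.02 m/s and horizontal distance between each of spacer, bar and clamp_base below 0.008 m and height (world z) of spacer below 0.045 m and height (world z) of bar below 0.03 m), for 0.2 s.
2. the spacer stands in the tray while the bar is still on the stud (x of spacer in the frame of tray_mid between -0.14 and 0.14 m and y of spacer in the frame of tray_mid between -0.11 and 0.11 m and z of spacer in the frame of tray_mid between -0.004 and 0.008 m and angle between each of spacer, nut's own z axis and vertical below 0.15 rad and linear speed of each of spacer, nut below 0.02 m/s and x of nut in the frame of tray_mid between -0.14 and 0.14 m and y of nut in the frame of tray_mid between -0.11 and 0.11 m and z of nut in the frame of tray_mid between -0.004 and 0.008 m and horizontal distance between bar and clamp_base below 0.008 m and height (world z) of bar below 0.03 m), for 0.2 s.
3. the bar lies flat in the tray with nut and spacer (x of bar_grip in the frame of tray_mid between -0.14 and 0.14 m and y of bar_grip in the frame of tray_mid between -0.11 and 0.11 m and z of bar in the frame of tray_mid between -0.004 and 0.008 m and angle between each of bar, nut, spacer's own z axis and vertical below 0.15 rad and linear speed of each of bar, nut, spacer below 0.02 m/s and x of nut in the frame of tray_mid between -0.14 and 0.14 m and y of nut in the frame of tray_mid between -0.11 and 0.11 m and z of nut in the frame of tray_mid between -0.004 and 0.008 m and x of spacer in the frame of tray_mid between -0.14 and 0.14 m and y of spacer in the frame of tray_mid between -0.11 and 0.11 m and z of spacer in the frame of tray_mid between -0.004 and 0.008 m), for 0.2 s.
At the end, for the whole second after the job is handed in: Wing nut, spacer sleeve and clamp bar (its grip point) all lie inside the tray, on its floor (undersides within 8 mm of it), right way up (z axis within 0.15 rad of vertical) and at rest (under 0.02 m/s); the panel is within 20 mm of where it was (all of step 3 and distance of panel from where it was at the start of the episode below 0.02 m); the robot touches nothing.
It fails at once if another thing on the table, or the tin, was disturbed (moved over 25 mm) (distance of any of mug, paint_jar, brush, sanding_block, varnish, tin from where it was at the start of the episode above 0.025 m).
It fails at once if the panel was shifted by over 20 mm, or the tape roll on it by over 40 mm (distance of panel from where it was at the start of the episode above 0.02 m or distance of tape from where it was at the start of the episode above 0.04 m).
It fails at once if nut, spacer or bar was dropped or thrown into the tray (over 0.7 m/s within 60 mm of its floor) ((linear speed of nut above 0.7 m/s and z of nut in the frame of tray_mid below 0.06 m and x of nut in the frame of tray_mid between -0.16 and 0.16 m and y of nut in the frame of tray_mid between -0.13 and 0.13 m) or (linear speed of spacer above 0.7 m/s and z of spacer in the frame of tray_mid below 0.06 m and x of spacer in the frame of tray_mid between -0.16 and 0.16 m and y of spacer in the frame of tray_mid between -0.13 and 0.13 m) or (linear speed of bar above 0.7 m/s and z of bar in the frame of tray_mid below 0.06 m and x of bar_grip in the frame of tray_mid between -0.16 and 0.16 m and y of bar_grip in the frame of tray_mid between -0.13 and 0.13 m)).
It also fails if it takes over 72 s, if anything falls off the work surface, if the arm or the gripper's body presses on something with over 40 N, if the wrist force passes 120 N, or if a joint passes its speed limit or range.

## Working session

There is one attempt and no reset: what is moved stays moved. The work goes in short steps, Python scripts to look and compute and a tool call to move; the robot and the scene stay as the last step left them, time stands still between calls to the robot, and variables do not carry over. Pictures are saved under pics/ and viewed, at most 10 in all, crops included, and the job is handed in when it is done.

Besides the shell and the picture viewer there is one more tool, called in YAML: its name, and indented under it one key for each argument. play_rows: Moves the arm, as the interface text tells. Its arguments: {"type":"object","properties":{"travel":{"type":"array","items":{"type":"array","items":{"type":"number"}}},"spin":{"type":"array","items":{"type":"number"}},"fingers":{"type":"array","items":{"type":"number"}}},"required":["travel","spin","fingers"]}

```bash
mkdir -p pics; cat > h.py <<'E'
from plant import *
import numpy as np, cv2
def ray(p,px):
    u=(np.array(px,float)-[p["K"][0][2],p["K"][1][2]])/[p["K"][0][0],p["K"][1][1]]
    s=u.copy()
    for _ in range(20): s=u/(1+p["k1"]*(s@s))
    return s
def at_z(p,px,z):
    R=np.array(p["R"]);t=np.array(p["t"]);c=-R.T@t;d=R.T@np.append(ray(p,px),1.)
    return c+d*(z-c[2])/d[2]
def proj(p,X):
    c=np.array(p["R"])@X+p["t"];s=c[:2]/c[2];s=s*(1+p["k1"]*(s@s))
    return s*[p["K"][0][0],p["K"][1][1]]+[p["K"][0][2],p["K"][1][2]]
def cloud(p,mask):
    out=[]
    R=np.array(p["R"]);t=np.array(p["t"])
    for r,c in np.argwhere(mask):
        d=p["depth"][r,c]
        if d>0: out.append(R.T@(np.append(ray(p,(c,r)),1)*d-t))
    return np.array(out)
E
python3 - <<'E'
from h import *
for n in("top","scene"):
    p=snapshot(n); cv2.imwrite(f"pics/{n}0.png",p["img"])
    print(n,"cam",-np.array(p["R"]).T@p["t"])
    for k,z in dict(stud_top=.112,nut=.076,nut_lug=.113,bar_grip=.042,tray_mid=.004,tray=0,tin=0,clamp_base=0,panel=0,bar=.02,spacer=.036).items():
        for r in pinpoint(p,k)[:2]: print(k,round(r["score"],2),np.round(r["point"],1),at_z(p,r["point"],z).round(4))
s=state();print(s["eef_pos"],s["ee_rot"],s["ft_force"],s["opening"])
E
```

```text
top cam [0.3874904  0.00804494 1.21440862]
stud_top 0.92 [360.3 246.2] [ 0.4415 -0.2263  0.112 ]
nut 0.89 [356.  247.1] [ 0.441  -0.2223  0.076 ]
nut_lug 0.79 [361.2 237.9] [ 0.4629 -0.229   0.113 ]
bar_grip 0.97 [363. 209.] [ 0.5481 -0.2515  0.042 ]
bar_grip 0.74 [351.5 240. ] [ 0.4621 -0.2172  0.042 ]
tray 0.9 [200.2 248.5] [0.4403 0.2043 0.    ]
tin 0.62 [226.8 169.8] [0.6681 0.1322 0.    ]
clamp_base 0.75 [351.9 242.2] [ 0.4585 -0.2263  0.    ]
clamp_base 0.21 [357.4 245.3] [ 0.4496 -0.2419  0.    ]
panel 0.9 [361.6 176.7] [ 0.6487 -0.2597 -0.    ]
panel 0.51 [359.9 241.9] [ 0.4593 -0.2493  0.    ]
bar 0.83 [352.7 242.7] [ 0.4559 -0.2246  0.02  ]
bar 0.35 [430.5 244.4] [ 0.4498 -0.4487  0.02  ]
spacer 0.54 [357.3 243.4] [ 0.453  -0.2343  0.036 ]
spacer 0.42 [360.7 235.9] [ 0.4737 -0.2443  0.036 ]
scene cam [1.29956089 0.78596762 0.9366214 ]
nut 0.65 [269.8 171.2] [ 0.454  -0.2085  0.076 ]
nut 0.18 [221.  165.3] [ 0.5416 -0.3409  0.076 ]
nut_lug 0.68 [260.7 157. ] [ 0.458  -0.2444  0.113 ]
bar_grip 0.67 [242.9 187. ] [ 0.538  -0.2399  0.042 ]
tray_mid 0.8 [353.9 276.7] [0.5538 0.2256 0.004 ]
tray 0.71 [374.2 257.4] [0.4562 0.2134 0.    ]
tray 0.7 [237.6 187.3] [ 0.5155 -0.2987  0.    ]
tin 0.7 [302.1 279.9] [0.6549 0.1384 0.    ]
clamp_base 0.82 [265.6 192.2] [ 0.4687 -0.2158 -0.    ]
panel 0.85 [212.9 212. ] [ 0.6501 -0.25    0.    ]
bar 0.97 [267.3 186.3] [ 0.4617 -0.2145  0.02  ]
bar 0.72 [260.2 158.3] [ 0.3696 -0.3556  0.02  ]
spacer 0.45 [268.9 177.6] [ 0.4411 -0.2293  0.036 ]
spacer 0.39 [173.3 183.4] [ 0.6778 -0.4155  0.036 ]
[ 0.25061767 -0.59972735  0.23128184] [-3.08023183e+00 -6.17660622e-01 -1.10006843e-05] [-0.4585523   0.8057418  -1.11706686] 1.0009306191822562
```

View pics/top0.png

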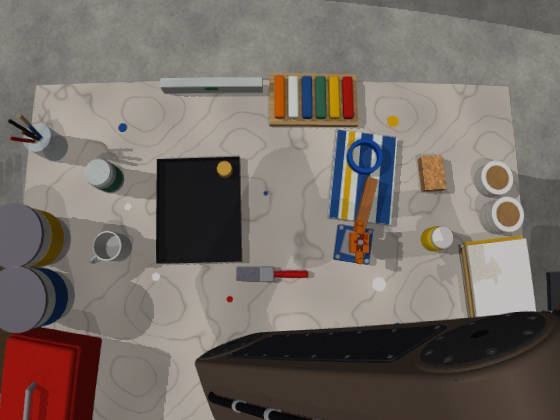

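View pics/scene0.png

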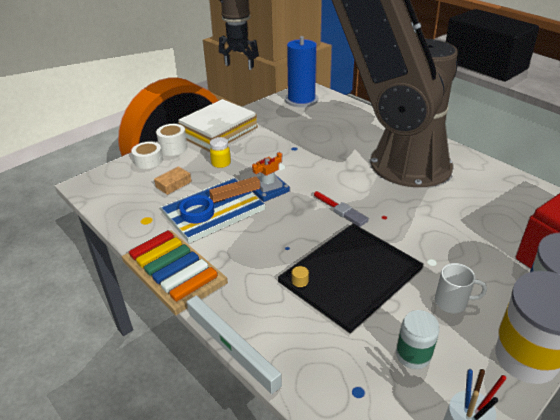

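The top view shows the clamp at about (355,243), the tray at (200,210) and the tin at (225,169). The brush lies between them near (270,274). Next I'll crop in on the nut and measure it.

```bash
python3 - <<'E'
from h import *
p=snapshot("top")
c=p["img"][222:272,325:385]; a=cv2.resize(c,None,fx=10,fy=10,interpolation=cv2.INTER_CUBIC)
q=snapshot("scene"); d=q["img"][140:200,230:300]
cv2.imwrite("pics/crop.png",np.clip(a*1.5,0,255).astype(np.uint8))
for k in("nut","bar","tray","clamp_base","stud_top"):
    for r in trace(p,k)[:1]:
        P=cloud(p,r["region"]); print(k,round(r["score"],2),r["region"].sum(),"bbox",r["bbox"])
        m=P[:,2]
        print("  z pct",np.percentile(m,[5,25,50,75,95]).round(3))
        if k=="nut":
            h=P[m>.09]; print("  c",h[:,:2].mean(0).round(4)); 
        rr=cv2.minAreaRect(P[:,:2].astype(np.float32)*1000); print("  rect mm",rr)
img=p["img"].astype(int); red=(img[...,2]>130)&(img[...,1]<60)&(img[...,0]<60)
ys,xs=np.where(red[222:272,325:385]); print("red",[(x+325,y+222) for x,y in zip(xs,ys)])
E
```

```text
nut 0.91 400 bbox [357.6, 243.4, 16.1, 42.2]
  z pct [0.091 0.102 0.104 0.106 0.117]
  c [ 0.4497 -0.2229]
  rect mm ((452.5914001464844, -223.89097595214844), (108.64813232421875, 48.546138763427734), 3.1880292892456055)
bar 0.79 809 bbox [358.6, 216.9, 38.7, 75.6]
  z pct [0.024 0.038 0.053 0.055 0.058]
  rect mm ((528.2766723632812, -240.31964111328125), (47.41977310180664, 224.1864776611328), 68.5010757446289)
tray 0.71 8683 bbox [199.5, 211.1, 83.2, 103.8]
  z pct [0.001 0.003 0.005 0.007 0.018]
  rect mm ((551.26708984375, 210.4047088623047), (300.67730712890625, 241.03717041015625), 1.8248809576034546)
clamp_base 0.57 572 bbox [353.6, 241.8, 43.1, 42.3]
  z pct [0.013 0.019 0.021 0.023 0.026]
  rect mm ((454.1712341308594, -227.82406616210938), (107.97660064697266, 103.30290985107422), 81.1507339477539)
stud_top 0.66 506 bbox [352.9, 247.1, 41.5, 42.1]
  z pct [0.015 0.019 0.021 0.023 0.027]
  rect mm ((453.1340026855469, -225.8104248046875), (102.94769287109375, 103.46331787109375), 82.86382293701172)
red [(np.int64(363), np.int64(233)), (np.int64(363), np.int64(234)), (np.int64(364), np.int64(234)), (np.int64(363), np.int64(235)), (np.int64(363), np.int64(238)), (np.int64(354), np.int64(240)), (np.int64(355), np.int64(240)), (np.int64(365), np.int64(241)), (np.int64(364), np.int64(242)), (np.int64(365), np.int64(242)), (np.int64(366), np.int64(242)), (np.int64(364), np.int64(243)), (np.int64(365), np.int64(243)), (np.int64(358), np.int64(247)), (np.int64(358), np.int64(248)), (np.int64(358), np.int64(249)), (np.int64(356), np.int64(261))]
```

View pics/crop.png

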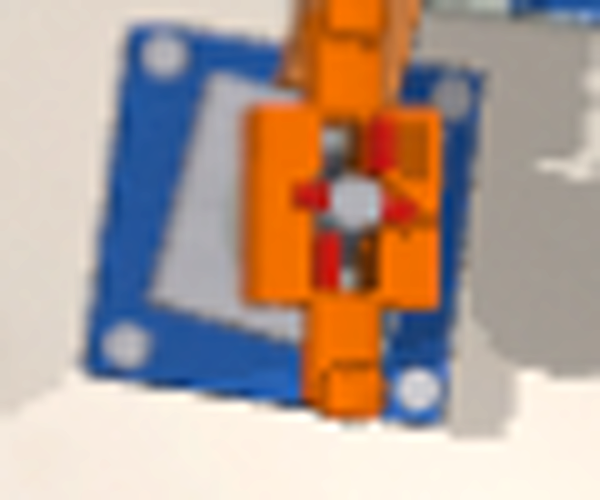

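The crop shows the nut's wings running up and down in the image. The red pin is nearly horizontal, from crop (308,195) to (400,210), around the stud top at (355,203). I'll turn these into angles and positions.

```bash
python3 - <<'E'
from h import *
p=snapshot("top")
f=lambda u,v,z:at_z(p,(325+u/10-.45,222+v/10-.45),z)
print("stud",f(355,203,.112).round(4))
a,b=f(308,195,.11),f(402,211,.11);print("pin",a,b,np.degrees(np.arctan2(*(a-b)[[1,0]])))
for A,B in(((345,385),(353,20)),((318,120),(314,290)),((245,105),(245,300)),((440,110),(440,305))):
    d=(f(*B,.105)-f(*A,.105));print("yaw",np.degrees(np.arctan2(d[1],d[0]))%180)
print("hub mid",np.mean([f(*c,.102) for c in((247,105),(440,110),(440,305),(247,300))],0))
print("base",[f(*c,.02)[:2].round(4) for c in((130,28),(480,72),(85,370),(440,420))])
print("base mid",np.mean([f(*c,.02) for c in((130,28),(480,72),(85,370),(440,420))],0))
E
```

```text
stud [ 0.4528 -0.226   0.112 ]
pin [ 0.45500901 -0.21411885  0.11      ] [ 0.45077656 -0.238663    0.11      ] 80.2160031023529
yaw 177.35742140078963
yaw 177.32041602632412
yaw 178.79516090668915
yaw 178.4842648050945
hub mid [ 0.45291357 -0.22509777  0.102     ]
base [array([ 0.5075, -0.1829]), array([ 0.495 , -0.2821]), array([ 0.412 , -0.1686]), array([ 0.3976, -0.2681])]
base mid [ 0.45302433 -0.22541645  0.02      ]
```

play_rows:
  travel:
    - [20.2, 37.4, -3]
    - [20.2, 37.4, -3]
    - [20.2, 37.4, -3]
    - [20.2, 37.4, -3]
    - [20.2, 37.4, -3]
  spin: [-0.1, -0.2, -0.3, -0.43, -0.43]
  fingers: [8.5, 8.5, 8.5, 8.5, 8.5]

```text
time_s: 2.02
eef_pos: [0.3486, -0.4179, 0.2168]
ee_rot: [3.14, -0.067, 0.0]
ft_force: [1.2, 0.2, 0.4]
opening: 0.994
gripper_force: 0.0
```

play_rows:
  travel:
    - [10.4, 19.2, 0]
    - [10.4, 19.2, 0]
    - [10.4, 19.2, 0]
    - [10.4, 19.2, 0]
    - [10.4, 19.2, 0]
  spin: [0, 0, 0, 0, 0]
  fingers: [8.5, 8.5, 8.5, 8.5, 8.5]

```text
time_s: 2.43
eef_pos: [0.448, -0.2343, 0.2171]
ee_rot: [3.141, -0.054, 0.001]
ft_force: [1.3, 0.4, 0.5]
opening: 0.994
gripper_force: 0.0
```

play_rows:
  travel:
    - [0, 0, 0]
    - [0, 0, 0]
  spin: [0, 0]
  fingers: [8.5, 8.5]

```text
time_s: 2.6
eef_pos: [0.4484, -0.2342, 0.217]
ee_rot: [3.141, -0.047, 0.0]
ft_force: [-0.1, -0.8, 0.7]
opening: 1.001
gripper_force: 0.0
```

play_rows:
  travel:
    - [0.45, 0.85, -4]
    - [0.45, 0.85, -7.5]
    - [0.45, 0.85, -10.5]
    - [0.45, 0.85, -12.5]
    - [0.45, 0.85, -13.9]
  spin: [0, 0, 0, 0, 0]
  fingers: [8.5, 8.5, 8.5, 8.5, 8.5]

```text
time_s: 3.02
eef_pos: [0.4505, -0.2283, 0.0757]
ee_rot: [-3.14, 0.056, 0.003]
ft_force: [-0.9, 0.8, 0.2]
opening: 0.992
gripper_force: 0.0
```

play_rows:
  travel:
    - [0, 0, 0]
    - [0, 0, 0]
    - [0, 0, 0]
  spin: [0, 0, 0]
  fingers: [6.5, 5.5, 5.2]

```text
time_s: 3.27
eef_pos: [0.4521, -0.2286, 0.0786]
ee_rot: [3.141, -0.055, 0.001]
ft_force: [0.5, 0.4, -0.1]
opening: 0.615
gripper_force: 0.0
```

```bash
python3 - <<'E'
from h import *
p=snapshot("scene"); cv2.imwrite("pics/s1.png",cv2.resize(p["img"][110:220,190:330],None,fx=5,fy=5,interpolation=cv2.INTER_CUBIC))
s=state();print(s["eef_pos"],s["opening"],s["ft_force"])
E
```

```text
[ 0.45238236 -0.22849757  0.07889282] 0.6119193347541335 [ 0.03409861 -0.15330057  0.3271433 ]
```

View pics/s1.png

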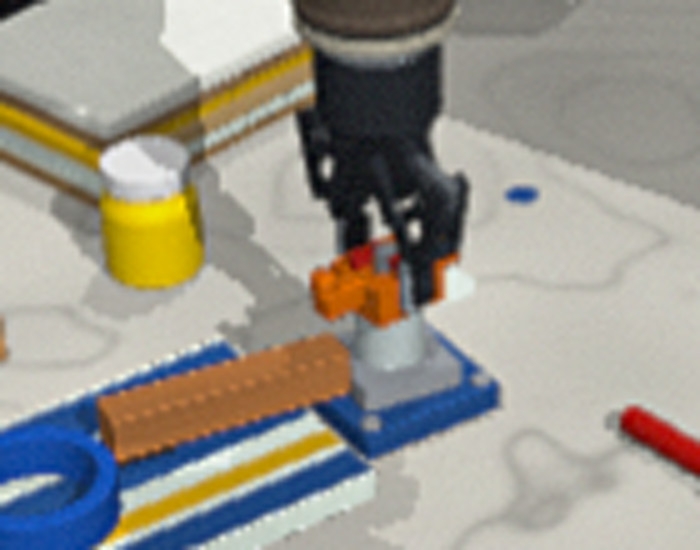

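The fingers straddle the hub at about (405,280), with their tips near its underside. I'll centre and close.

play_rows:
  travel:
    - [0, 0.25, -0.1]
    - [0, 0.25, -0.1]
    - [0, 0.25, -0.1]
    - [0, 0.25, -0.1]
    - [0, 0.25, -0.1]
  spin: [0, 0, 0, 0, 0]
  fingers: [5.2, 3.5, 3.5, 3.5, 3.5]

```text
time_s: 3.73
eef_pos: [0.4526, -0.2255, 0.078]
ee_rot: [3.14, -0.053, 0.003]
ft_force: [-2.6, -1.2, 9.8]
opening: 0.548
gripper_force: 59.9
```

play_rows:
  travel:
    - [0, 0, 0]
    - [0, 0, 0]
    - [0, 0, 0]
  spin: [0, 0.05, 0.1]
  fingers: [3.5, 3.5, 3.5]

```text
time_s: 3.98
eef_pos: [0.4529, -0.2255, 0.078]
ee_rot: [3.138, 0.106, 0.004]
ft_force: [1.7, 0.6, 8.9]
opening: 0.55
gripper_force: 60.1
```

play_rows:
  travel:
    - [0, 0, 0.05]
    - [0, 0, 0.05]
    - [0, 0, 0.05]
    - [0, 0, 0.05]
    - [0, 0, 0.05]
  spin: [0.1, 0.2, 0.3, 0.4, 0.5]
  fingers: [3.5, 3.5, 3.5, 3.5, 3.5]

```text
time_s: 4.4
eef_pos: [0.4525, -0.2252, 0.0781]
ee_rot: [3.013, 0.884, 0.002]
ft_force: [1.4, 0.4, 1.0]
opening: 0.552
gripper_force: 62.1
```

play_rows:
  travel:
    - [0, 0, 0]
    - [0, 0, 0]
    - [0, 0, 0]
    - [0, 0, 0]
    - [0, 0, 0]
  spin: [0.1, 0.2, 0.3, 0.4, 0.5]
  fingers: [3.5, 3.5, 3.5, 3.5, 3.5]

```text
time_s: 4.82
eef_pos: [0.4525, -0.2252, 0.0781]
ee_rot: [2.701, 1.602, 0.001]
ft_force: [1.2, 1.6, 1.8]
opening: 0.548
gripper_force: 62.1
```

```bash
python3 - <<'E'
from h import *
s=state();print(s["eef_pos"],s["ee_rot"],s["q"],s["opening"],s["ft_force"],s["wrist_torque"])
E
```

```text
[ 0.45247727 -0.22515349  0.07810845] [2.70076240e+00 1.60234132e+00 1.33617514e-03] [-5.21801507e-01  5.04134401e-01  2.05990308e+00  2.14076366e-04
  5.76029660e-01 -2.21300424e-02] 0.5476980622394659 [1.18516183 1.55009471 1.79495249] [ 0.25120218 -0.08987298 -0.04927653]
```

play_rows:
  travel:
    - [0, 0, 0]
    - [0, 0, 0]
    - [0, 0, 0]
    - [0, 0, 0]
  spin: [0.06, 0.12, 0.18, 0.24]
  fingers: [3.5, 3.5, 3.5, 3.5]

```text
time_s: 5.15
eef_pos: [0.4524, -0.2251, 0.0781]
ee_rot: [2.492, 1.912, 0.001]
ft_force: [1.4, 1.8, 2.1]
opening: 0.551
gripper_force: 62.2
```

```bash
python3 - <<'E'
from h import *
s=state();r=s["ee_rot"];print(2*np.arctan2(r[1],r[0]),s["eef_pos"],s["ft_force"],s["wrist_torque"])
E
```

```text
1.3089031095649986 [ 0.45241288 -0.22510191  0.07809494] [1.39926029 1.81726857 2.08668294] [ 0.31620193 -0.16931705  0.02412107]
```

play_rows:
  travel:
    - [0, 0, 0]
    - [0, 0, 0]
    - [0, 0, 0]
  spin: [0.04, 0.08, 0.08]
  fingers: [3.5, 3.5, 3.5]

```text
time_s: 5.4
eef_pos: [0.4524, -0.2251, 0.0781]
ee_rot: [2.414, 2.009, 0.001]
ft_force: [1.3, 0.9, 5.3]
opening: 0.546
gripper_force: 62.5
```

```bash
python3 - <<'E'
from h import *
s=state();r=s["ee_rot"];print(2*np.arctan2(r[1],r[0]),s["eef_pos"],s["ft_force"],s["wrist_torque"])
E
```

```text
1.3879964104708853 [ 0.45237198 -0.22509551  0.07807012] [1.29845025 0.88577064 5.3494002 ] [ 0.28789344 -0.00187536  0.0502125 ]
```

play_rows:
  travel:
    - [0, 0, 0]
    - [0, 0, 0]
    - [0, 0, 0]
  spin: [0.03, 0.06, 0.06]
  fingers: [3.5, 3.5, 3.5]

```text
time_s: 5.65
eef_pos: [0.4523, -0.2251, 0.0781]
ee_rot: [2.354, 2.078, 0.001]
ft_force: [-0.0, 0.3, 6.4]
opening: 0.554
gripper_force: 62.8
```

```bash
python3 - <<'E'
from h import *
s=state();r=s["ee_rot"];print(2*np.arctan2(r[1],r[0]),s["eef_pos"],s["ft_force"],s["wrist_torque"])
E
```

```text
1.4463722581087706 [ 0.45234    -0.22512965  0.07806021] [-0.03060247  0.31998116  6.42426169] [ 0.3521955   0.0816028  -0.02225062]
```

play_rows:
  travel:
    - [0, 0, 0]
    - [0, 0, 0]
    - [0, 0, 0]
  spin: [0.04, 0.08, 0.08]
  fingers: [3.5, 3.5, 3.5]

```text
time_s: 5.9
eef_pos: [0.4525, -0.2253, 0.0781]
ee_rot: [2.269, 2.171, 0.001]
ft_force: [0.9, 1.6, 5.5]
opening: 0.548
gripper_force: 62.6
```

```bash
python3 - <<'E'
from h import *
s=state();r=s["ee_rot"];print(2*np.arctan2(r[1],r[0]),s["eef_pos"],s["ft_force"],s["wrist_torque"])
E
```

```text
1.5267795864964249 [ 0.45254745 -0.22525995  0.07809464] [0.87950931 1.59128945 5.49787821] [ 0.24027635 -0.09101507 -0.20382287]
```

play_rows:
  travel:
    - [0, 0, 0]
    - [0, 0, 0]
    - [0, 0, 0]
  spin: [0.05, 0.05, 0.05]
  fingers: [3.5, 3.5, 3.5]

```text
time_s: 6.15
eef_pos: [0.4525, -0.2252, 0.0781]
ee_rot: [2.217, 2.224, 0.001]
ft_force: [0.6, 1.6, 6.0]
opening: 0.549
gripper_force: 62.7
```

```bash
python3 - <<'E'
from h import *
s=state();r=s["ee_rot"];print(2*np.arctan2(r[1],r[0]),s["eef_pos"],s["ft_force"],s["wrist_torque"])
E
```

```text
1.5735162707475367 [ 0.45248798 -0.22520509  0.07807555] [0.58760596 1.61498611 5.9896089 ] [ 0.28544257  0.00335342 -0.93532155]
```

Stop felt, with torque at −0.94 N·m. I'll back off slightly and lift.

play_rows:
  travel:
    - [0, 0, 0]
    - [0, 0, 0.3]
    - [0, 0, 0.7]
    - [0, 0, 1.1]
  spin: [-0.08, -0.08, -0.08, -0.08]
  fingers: [3.5, 3.5, 3.5, 3.5]

```text
time_s: 6.48
eef_pos: [0.4522, -0.2252, 0.0888]
ee_rot: [2.301, 2.138, 0.0]
ft_force: [3.3, -1.2, -3.7]
opening: 0.548
gripper_force: 62.2
```

play_rows:
  travel:
    - [0, 0, 1.5]
    - [0, 0, 3]
    - [0, 0, 5]
    - [0, 0, 7.5]
    - [0, 0, 9]
  spin: [0, 0, 0, 0, 0]
  fingers: [3.5, 3.5, 3.5, 3.5, 3.5]

```text
time_s: 6.9
eef_pos: [0.452, -0.2251, 0.1806]
ee_rot: [2.301, 2.138, 0.0]
ft_force: [-0.1, -1.3, -2.0]
opening: 0.55
gripper_force: 65.2
```

```bash
python3 - <<'E'
from h import *
p=snapshot("scene"); cv2.imwrite("pics/s2.png",cv2.resize(p["img"][90:220,190:350],None,fx=4.5,fy=4.5,interpolation=cv2.INTER_CUBIC))
s=state();print(s["eef_pos"],s["opening"],s["ft_force"])
E
```

```text
[ 0.45302179 -0.22577362  0.18263672] 0.5469604200485729 [ 1.85239195 -0.57723675  1.64361954]
```

View pics/s2.png

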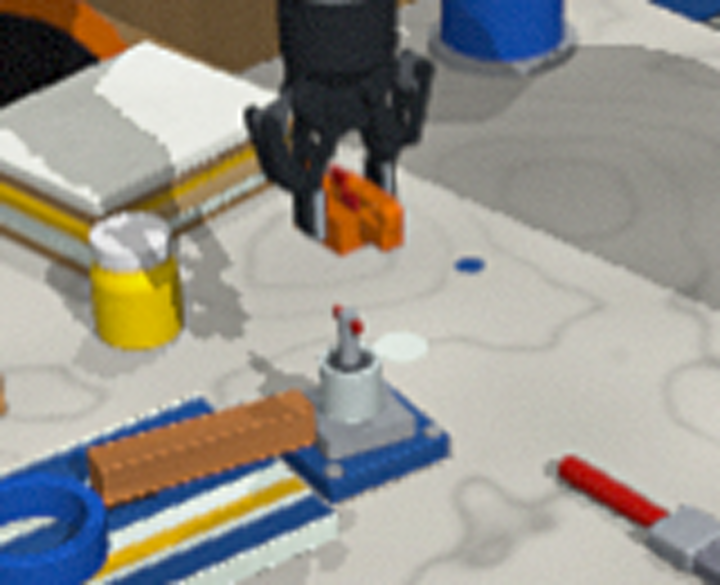

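The nut is clear of the stud, hanging at (360,215) in the crop. The spacer and bar are still in place at (350,380). Moving to the tray.

play_rows:
  travel:
    - [0.9, 4, 0]
    - [1, 8, 0]
    - [1.2, 12, 0]
    - [1.3, 16, 0]
    - [1.5, 20, 0]
  spin: [0, 0, 0, 0, 0]
  fingers: [3.5, 3.5, 3.5, 3.5, 3.5]

```text
time_s: 7.37
eef_pos: [0.4659, -0.0234, 0.1783]
ee_rot: [-2.302, -2.137, 0.001]
ft_force: [0.9, 0.2, -1.1]
opening: 0.551
gripper_force: 65.0
```

play_rows:
  travel:
    - [0.1, 4, 0]
    - [0.2, 8, 0]
    - [0.3, 12, 0]
    - [0.3, 16, 0]
    - [0.3, 18.5, 0]
  spin: [0, 0, 0, 0, 0]
  fingers: [3.5, 3.5, 3.5, 3.5, 3.5]

```text
time_s: 7.78
eef_pos: [0.4691, 0.163, 0.1783]
ee_rot: [-2.3, -2.139, -0.0]
ft_force: [0.7, -1.4, -1.9]
opening: 0.546
gripper_force: 65.1
```

play_rows:
  travel:
    - [0, 0, 0]
    - [0, 0, 0]
    - [0, 0, 0]
  spin: [0, 0, 0]
  fingers: [3.5, 3.5, 3.5]

```text
time_s: 8.03
eef_pos: [0.4693, 0.1595, 0.1781]
ee_rot: [-2.302, -2.138, 0.002]
ft_force: [-0.1, 0.2, -2.7]
opening: 0.55
gripper_force: 65.1
```

play_rows:
  travel:
    - [0, 0.9, -4]
    - [0, 0.9, -8]
    - [0, 0.9, -11.5]
    - [0, 0.9, -14]
    - [0, 0.9, -15.3]
  spin: [0, 0, 0, 0, 0]
  fingers: [3.5, 3.5, 3.5, 3.5, 3.5]

```text
time_s: 8.45
eef_pos: [0.4682, 0.1669, 0.0225]
ee_rot: [-2.303, -2.134, 0.006]
ft_force: [-0.9, 0.1, -2.4]
opening: 0.547
gripper_force: 65.0
```

play_rows:
  travel:
    - [0, 0, -0.4]
    - [0, 0, -0.8]
    - [0, 0, -1.2]
    - [0, 0, -1.5]
    - [0, 0, -1.5]
  spin: [0, 0, 0, 0, 0]
  fingers: [3.5, 3.5, 3.5, 3.5, 3.5]

```text
time_s: 8.87
eef_pos: [0.4703, 0.1688, 0.0107]
ee_rot: [2.303, 2.136, 0.001]
ft_force: [-0.6, 0.1, -2.2]
opening: 0.546
gripper_force: 65.0
```

play_rows:
  travel:
    - [0, 0, -0.2]
    - [0, 0, -0.4]
    - [0, 0, -0.4]
  spin: [0, 0, 0]
  fingers: [3.5, 3.5, 3.5]

```text
time_s: 9.12
eef_pos: [0.47, 0.1689, 0.0064]
ee_rot: [2.303, 2.137, 0.001]
ft_force: [0.1, -0.8, -3.3]
opening: 0.548
gripper_force: 65.0
```

play_rows:
  travel:
    - [0, 0, -0.15]
    - [0, 0, -0.15]
    - [0, 0, -0.15]
  spin: [0, 0, 0]
  fingers: [3.5, 3.5, 3.5]

```text
time_s: 9.37
eef_pos: [0.4701, 0.169, 0.0061]
ee_rot: [2.303, 2.136, 0.001]
ft_force: [-5.1, -2.6, 29.7]
opening: 0.547
gripper_force: 68.9
```

Contact with the floor. Releasing.

play_rows:
  travel:
    - [0, 0, 0.1]
    - [0, 0, 0.1]
    - [0, 0, 0.1]
    - [0, 0, 0.1]
  spin: [0, 0, 0, 0]
  fingers: [4.5, 5.5, 6.3, 6.3]

```text
time_s: 9.7
eef_pos: [0.47, 0.169, 0.0058]
ee_rot: [2.303, 2.137, 0.0]
ft_force: [0.7, 0.2, -0.6]
opening: 0.739
gripper_force: 0.0
```

play_rows:
  travel:
    - [0, 0, 1]
    - [0, 0, 4]
    - [0, 0, 8]
    - [0, 0, 12]
    - [0, 0, 16]
  spin: [0, 0, 0, 0, 0]
  fingers: [6.3, 6.3, 6.3, 6.3, 6.3]

```text
time_s: 10.12
eef_pos: [0.4692, 0.1687, 0.1681]
ee_rot: [-2.303, -2.136, 0.001]
ft_force: [1.0, 0.1, 0.2]
opening: 0.737
gripper_force: 0.0
```

play_rows:
  travel:
    - [-0.1, -4, 0]
    - [-0.3, -8, 0]
    - [-0.5, -12, 0]
    - [-0.5, -16, 0]
    - [-0.7, -20, 0]
  spin: [0, 0, 0, 0, 0]
  fingers: [6.3, 6.3, 6.3, 6.3, 6.3]

```text
time_s: 10.53
eef_pos: [0.4626, -0.0327, 0.1667]
ee_rot: [2.302, 2.137, 0.001]
ft_force: [0.9, -0.4, -0.1]
opening: 0.733
gripper_force: 0.0
```

```bash
python3 - <<'E'
from h import *
s=state();print(s["eef_pos"],s["ee_rot"],s["opening"])
p=snapshot("top"); cv2.imwrite("pics/t2.png",cv2.resize(p["img"][120:290,130:420],None,fx=2.7,fy=2.7,interpolation=cv2.INTER_CUBIC))
for k,z in dict(nut=.004,spacer=.036,bar=.02,bar_grip=.042,stud_top=.112,panel=0,tape=.02).items():
    for r in pinpoint(p,k)[:1]: print(k,round(r["score"],2),at_z(p,r["point"],z).round(4))
r=trace(p,"spacer")
if r:
    P=cloud(p,r[0]["region"]);print(r[0]["score"],P[P[:,2]>.06].mean(0))
E
```

```text
[ 0.46261462 -0.03274921  0.16668443] [2.30186832e+00 2.13692357e+00 8.88810546e-04] 0.7327125650015806
nut 0.55 [0.4759 0.1597 0.004 ]
spacer 0.57 [ 0.4605 -0.2208  0.036 ]
bar 0.72 [ 0.652  -0.2605  0.02  ]
bar_grip 0.94 [ 0.5453 -0.2455  0.042 ]
stud_top 0.51 [ 0.4335 -0.2301  0.112 ]
panel 0.75 [ 0.6553 -0.2643  0.    ]
tape 0.7 [ 0.6892 -0.2621  0.02  ]
0.67 [ 0.448167   -0.21911238  0.09351734]
```

View pics/t2.png

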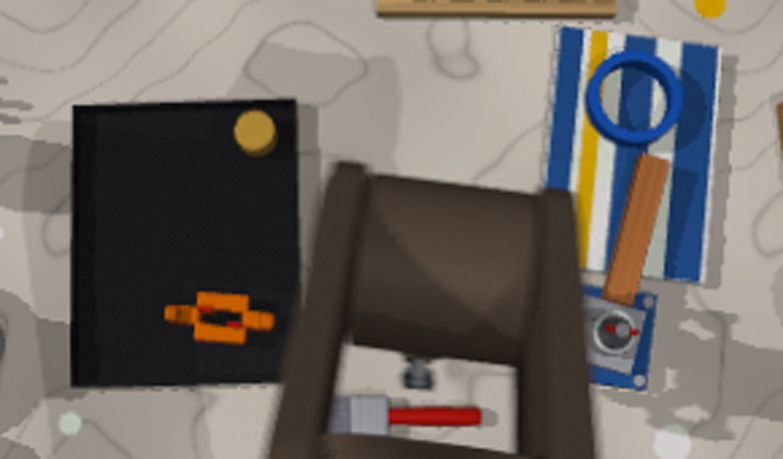

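The nut lies flat in the tray at (220,318) in the crop. The spacer is still on the stud at (613,332). Next, the spacer.

play_rows:
  travel:
    - [-0.2, -4, 0]
    - [-0.4, -8, 0]
    - [-0.6, -12, 0]
    - [-0.8, -16, 0]
    - [-1, -19, 0]
  spin: [0.12, 0.24, 0.36, 0.48, 0.6]
  fingers: [7, 7, 7, 7, 7]

```text
time_s: 11.4
eef_pos: [0.4543, -0.206, 0.1659]
ee_rot: [-1.66, -2.667, -0.0]
ft_force: [1.7, -0.6, -0.3]
opening: 0.819
gripper_force: 0.0
```

play_rows:
  travel:
    - [0, 0, 0]
    - [0, 0, 0]
    - [0, 0, 0]
    - [0, 0, 0]
    - [0, 0, 0]
  spin: [0.12, 0.24, 0.36, 0.48, 0.6]
  fingers: [7, 7, 7, 7, 7]

```text
time_s: 11.82
eef_pos: [0.4545, -0.2047, 0.1658]
ee_rot: [-0.798, -3.038, -0.0]
ft_force: [-0.1, 0.5, 1.0]
opening: 0.819
gripper_force: 0.0
```

play_rows:
  travel:
    - [0, 0, 0]
    - [0, 0, 0]
    - [0, 0, 0]
    - [0, 0, 0]
  spin: [0.12, 0.2, 0.2, 0.2]
  fingers: [7, 7, 7, 7]

```text
time_s: 12.15
eef_pos: [0.4545, -0.2048, 0.1658]
ee_rot: [-0.505, -3.101, -0.0]
ft_force: [-0.1, 0.4, -0.5]
opening: 0.821
gripper_force: 0.0
```

play_rows:
  travel:
    - [-0.2, -2.05, 0]
    - [-0.2, -2.05, -3]
    - [-0.2, -2.05, -6]
    - [-0.2, -2.05, -8]
    - [-0.2, -2.05, -9]
  spin: [0, 0, 0, 0, 0]
  fingers: [7, 7, 7, 7, 7]

```text
time_s: 12.57
eef_pos: [0.4512, -0.2252, 0.0736]
ee_rot: [-0.506, -3.098, -0.002]
ft_force: [-0.5, -0.0, -0.6]
opening: 0.819
gripper_force: 0.0
```

play_rows:
  travel:
    - [0, 0, -0.8]
    - [0, 0, -1.6]
    - [0, 0, -2.2]
    - [0, 0, -2.6]
    - [0, 0, -2.6]
  spin: [0, 0, 0, 0, 0]
  fingers: [7, 7, 7, 7, 7]

```text
time_s: 12.98
eef_pos: [0.4522, -0.2261, 0.0497]
ee_rot: [0.503, 3.101, 0.0]
ft_force: [0.5, 0.1, -0.5]
opening: 0.82
gripper_force: 0.0
```

play_rows:
  travel:
    - [0, 0, 0]
    - [0, 0, 0]
    - [0, 0, 0]
    - [0, 0, 0]
    - [0, 0, 0]
  spin: [0, 0, 0, 0, 0]
  fingers: [5, 3.5, 3.5, 3.5, 3.5]

```text
time_s: 13.4
eef_pos: [0.4525, -0.2263, 0.0508]
ee_rot: [0.503, 3.1, -0.001]
ft_force: [-2.5, 1.0, 11.3]
opening: 0.499
gripper_force: 59.1
```

play_rows:
  travel:
    - [0, 0, 0.5]
    - [0, 0, 1.5]
    - [0, 0, 3]
    - [0, 0, 4.5]
    - [0, 0, 6]
  spin: [0, 0, 0, 0, 0]
  fingers: [3.5, 3.5, 3.5, 3.5, 3.5]

```text
time_s: 13.82
eef_pos: [0.4522, -0.2261, 0.1113]
ee_rot: [0.503, 3.101, -0.0]
ft_force: [0.8, -0.2, -1.9]
opening: 0.499
gripper_force: 61.0
```

play_rows:
  travel:
    - [0, 0, 2]
    - [0, 0, 4]
    - [0, 0, 5]
    - [0, 0, 5]
  spin: [0, 0, 0, 0]
  fingers: [3.5, 3.5, 3.5, 3.5]

```text
time_s: 14.15
eef_pos: [0.4534, -0.2268, 0.1624]
ee_rot: [0.502, 3.097, -0.002]
ft_force: [0.3, 0.1, -1.7]
opening: 0.5
gripper_force: 61.0
```

```bash
python3 - <<'E'
from h import *
p=snapshot("scene"); cv2.imwrite("pics/s3.png",cv2.resize(p["img"][90:220,190:350],None,fx=4.5,fy=4.5,interpolation=cv2.INTER_CUBIC))
s=state();print(s["eef_pos"],s["opening"],s["ft_force"])
E
```

```text
[ 0.45277561 -0.22642667  0.16095335] 0.5021292583881581 [-1.03550498 -0.27498214 -1.82380642]
```

View pics/s3.png

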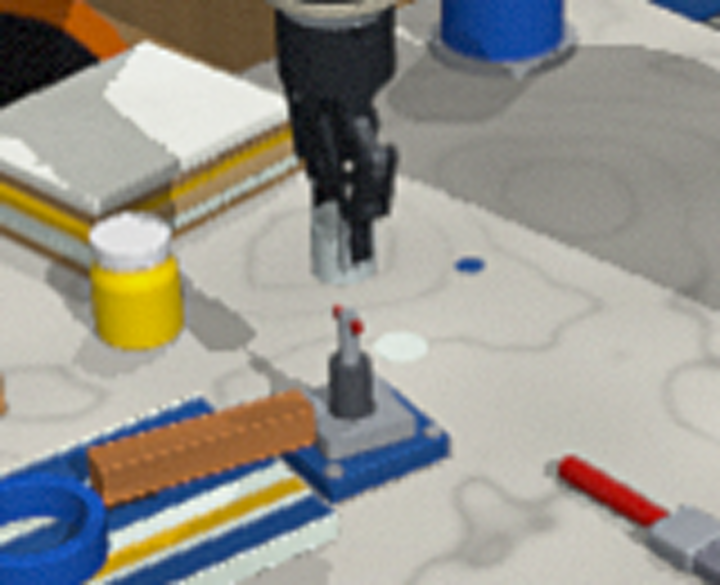

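The spacer is held upright at (340,245), clear of the stud, and the bar has not moved.

play_rows:
  travel:
    - [1.1, 3.8, 0]
    - [2.2, 7.6, 0]
    - [3.3, 11.4, 0]
    - [4.4, 15.2, 0]
    - [5.5, 19, 0]
  spin: [0, 0, 0, 0, 0]
  fingers: [3.5, 3.5, 3.5, 3.5, 3.5]

```text
time_s: 14.62
eef_pos: [0.5066, -0.0343, 0.1587]
ee_rot: [-0.503, -3.099, 0.0]
ft_force: [1.6, -0.3, -1.5]
opening: 0.494
gripper_force: 61.2
```

play_rows:
  travel:
    - [1.1, 3.8, 0]
    - [2.2, 7.6, 0]
    - [3.3, 11.4, 0]
    - [4.4, 15.2, 0]
    - [5.5, 19, 0]
  spin: [0, 0, 0, 0, 0]
  fingers: [3.5, 3.5, 3.5, 3.5, 3.5]

```text
time_s: 15.03
eef_pos: [0.5616, 0.1559, 0.1584]
ee_rot: [-0.502, -3.099, 0.001]
ft_force: [1.7, -0.2, -1.2]
opening: 0.502
gripper_force: 61.2
```

play_rows:
  travel:
    - [0, 0, 0]
    - [0, 0, 0]
  spin: [0, 0]
  fingers: [3.5, 3.5]

```text
time_s: 15.2
eef_pos: [0.5617, 0.1559, 0.1582]
ee_rot: [-0.497, -3.1, 0.001]
ft_force: [-1.1, -0.9, -1.3]
opening: 0.5
gripper_force: 61.4
```

play_rows:
  travel:
    - [0.8, 0.6, -3.5]
    - [0.8, 0.6, -7]
    - [0.8, 0.6, -10]
    - [0.8, 0.6, -12]
    - [0.8, 0.6, -13]
  spin: [0, 0, 0, 0, 0]
  fingers: [3.5, 3.5, 3.5, 3.5, 3.5]

```text
time_s: 15.62
eef_pos: [0.5676, 0.1583, 0.0263]
ee_rot: [-0.503, -3.096, 0.003]
ft_force: [-0.6, -1.1, -1.9]
opening: 0.496
gripper_force: 61.4
```

play_rows:
  travel:
    - [0, 0, -0.3]
    - [0, 0, -0.5]
    - [0, 0, -0.7]
    - [0, 0, -0.7]
  spin: [0, 0, 0, 0]
  fingers: [3.5, 3.5, 3.5, 3.5]

```text
time_s: 15.95
eef_pos: [0.5708, 0.1599, 0.0237]
ee_rot: [0.503, 3.1, 0.001]
ft_force: [-0.1, -0.2, -1.1]
opening: 0.496
gripper_force: 61.4
```

play_rows:
  travel:
    - [0, 0, -0.2]
    - [0, 0, -0.4]
    - [0, 0, -0.4]
  spin: [0, 0, 0]
  fingers: [3.5, 3.5, 3.5]

```text
time_s: 16.2
eef_pos: [0.5703, 0.1599, 0.0191]
ee_rot: [0.502, 3.101, 0.0]
ft_force: [-0.7, 0.3, -1.4]
opening: 0.5
gripper_force: 61.4
```

play_rows:
  travel:
    - [0, 0, -0.1]
    - [0, 0, -0.1]
    - [0, 0, -0.1]
  spin: [0, 0, 0]
  fingers: [3.5, 3.5, 3.5]

```text
time_s: 16.45
eef_pos: [0.5704, 0.16, 0.0188]
ee_rot: [0.502, 3.101, 0.0]
ft_force: [-3.9, -0.5, 14.6]
opening: 0.497
gripper_force: 63.0
```

Contact again. I'll release, rise and go back towards the bar, clear of the top camera's view of it.

play_rows:
  travel:
    - [0, 0, 0.05]
    - [0, 0, 0.05]
    - [0, 0, 0.05]
    - [0, 0, 0.05]
  spin: [0, 0, 0, 0]
  fingers: [4.5, 5.5, 6, 6]

```text
time_s: 16.78
eef_pos: [0.5702, 0.16, 0.0184]
ee_rot: [0.502, 3.101, 0.0]
ft_force: [-0.3, 1.0, -0.7]
opening: 0.703
gripper_force: 0.0
```

play_rows:
  travel:
    - [0, 0, 1]
    - [0, 0, 4]
    - [0, 0, 8]
    - [0, 0, 12]
    - [0, 0, 15]
  spin: [0, 0, 0, 0, 0]
  fingers: [6, 6, 6, 6, 6]

```text
time_s: 17.2
eef_pos: [0.5706, 0.16, 0.172]
ee_rot: [0.502, 3.099, 0.001]
ft_force: [1.7, 0.2, 1.0]
opening: 0.705
gripper_force: 0.0
```

play_rows:
  travel:
    - [0, -4, 0]
    - [0, -8, 0]
    - [0, -12, 0]
    - [0, -15, 0]
    - [0, -15, 0]
  spin: [0, 0, 0, 0, 0]
  fingers: [6, 6, 6, 6, 6]

```text
time_s: 17.62
eef_pos: [0.5701, 0.0052, 0.1692]
ee_rot: [0.507, 3.1, -0.001]
ft_force: [0.4, -0.4, -0.9]
opening: 0.699
gripper_force: 0.0
```

```bash
python3 - <<'E'
from h import *
s=state();r=s["ee_rot"];print(s["eef_pos"],2*np.arctan2(r[1],r[0])-np.pi/2)
p=snapshot("top"); cv2.imwrite("pics/t3.png",cv2.resize(p["img"][120:290,130:420],None,fx=2.7,fy=2.7,interpolation=cv2.INTER_CUBIC))
for k,z in dict(nut=.004,spacer=.004,bar_grip=.042,tin=0,panel=0,tape=.02,tray_mid=.004).items():
    for r in pinpoint(p,k)[:1]: print(k,round(r["score"],2),at_z(p,r["point"],z).round(4))
r=trace(p,"bar")
P=cloud(p,r[0]["region"]);W=P[(P[:,2]>.045)&(P[:,2]<.065)];print(len(W),cv2.minAreaRect((W[:,:2]*1000).astype(np.float32)))
r=trace(p,"tray");P=cloud(p,r[0]["region"]);print(cv2.minAreaRect((P[:,:2]*1000).astype(np.float32)))
E
```

```text
[0.57006262 0.0052381  0.16920681] 1.2466143745854352
nut 0.41 [0.464  0.1658 0.004 ]
bar_grip 0.86 [ 0.5439 -0.2531  0.042 ]
panel 0.66 [ 0.6514 -0.2601  0.    ]
tape 0.72 [ 0.6983 -0.2583  0.02  ]
tray_mid 0.64 [0.5538 0.2197 0.004 ]
610 ((559.3964233398438, -255.9829864501953), (31.045957565307617, 154.63287353515625), 74.10079956054688)
((555.1121826171875, 209.04205322265625), (307.13226318359375, 259.3365478515625), 2.2812869548797607)
```

View pics/t3.png

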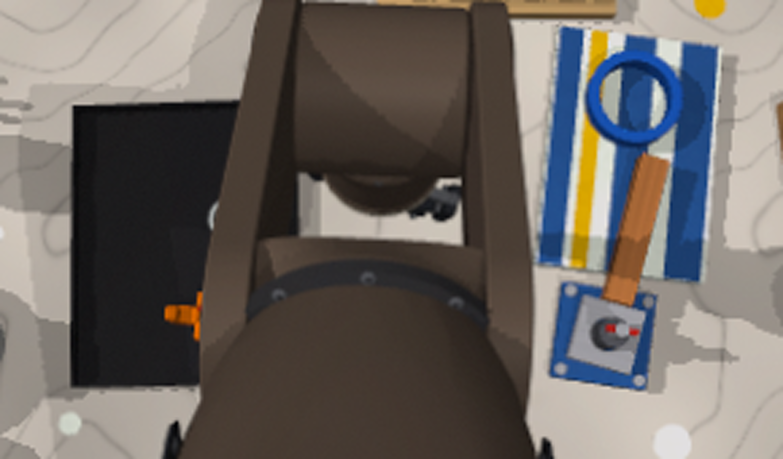

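The bar grip spot is well determined: bar yaw is −15.9° and the eye is at (0.4527, −0.2257). The spacer's rim shows in the tray at (215,215). I'll move to the bar and grip 80 mm from the eye.

play_rows:
  travel:
    - [-0.6, -4, 0]
    - [-1.3, -8, 0]
    - [-1.9, -12, 0]
    - [-2.5, -16, 0]
    - [-3.1, -20, 0]
  spin: [0.04, 0.04, 0.04, 0.04, 0.04]
  fingers: [6, 6, 6, 6, 6]

```text
time_s: 18.53
eef_pos: [0.5387, -0.1914, 0.1684]
ee_rot: [0.439, 3.111, -0.0]
ft_force: [0.6, -0.4, 0.0]
opening: 0.704
gripper_force: 0.0
```

play_rows:
  travel:
    - [-0.9, -3.8, 0]
    - [-0.9, -5.2, -2]
    - [-0.9, -5.2, -5]
    - [-0.9, -5.2, -7]
    - [-0.9, -5.2, -7]
  spin: [0, 0, 0, 0, 0]
  fingers: [6, 6, 6, 6, 6]

```text
time_s: 18.95
eef_pos: [0.5279, -0.2412, 0.0947]
ee_rot: [-0.44, -3.105, -0.003]
ft_force: [-1.0, 0.2, -0.8]
opening: 0.702
gripper_force: 0.0
```

```bash
python3 - <<'E'
from h import *
s=state();r=s["ee_rot"];print(s["eef_pos"],2*np.arctan2(r[1],r[0])-np.pi/2)
E
```

```text
[ 0.52794832 -0.2411799   0.0947465 ] -4.9941926604808895
```

play_rows:
  travel:
    - [0, -0.4, -2]
    - [0, -0.4, -4]
    - [0, -0.4, -5.3]
    - [0, -0.4, -6.2]
    - [0, -0.4, -6.5]
  spin: [0, 0, 0, 0, 0]
  fingers: [6, 6, 6, 6, 6]

```text
time_s: 19.37
eef_pos: [0.5302, -0.2456, 0.0329]
ee_rot: [-0.439, -3.11, -0.001]
ft_force: [-0.6, -0.5, -0.1]
opening: 0.701
gripper_force: 0.0
```

play_rows:
  travel:
    - [0, 0, 0]
    - [0, 0, 0]
  spin: [0, 0]
  fingers: [6, 6]

```text
time_s: 19.53
eef_pos: [0.5308, -0.2461, 0.0342]
ee_rot: [0.44, 3.11, -0.0]
ft_force: [0.7, 0.2, -0.4]
opening: 0.706
gripper_force: 0.0
```

play_rows:
  travel:
    - [0, -0.2, -0.4]
    - [0, -0.2, -0.4]
    - [0, -0.2, -0.4]
    - [0, -0.2, -0.4]
    - [0, -0.2, -0.4]
  spin: [0, 0, 0, 0, 0]
  fingers: [5, 3.5, 2, 2, 2]

```text
time_s: 19.95
eef_pos: [0.5304, -0.2483, 0.03]
ee_rot: [0.44, 3.11, -0.001]
ft_force: [-0.6, 0.5, 4.9]
opening: 0.336
gripper_force: 60.4
```

play_rows:
  travel:
    - [0, 0, 0]
    - [0, 0, 0]
  spin: [0, 0]
  fingers: [2, 2]

```text
time_s: 20.12
eef_pos: [0.5304, -0.2483, 0.03]
ee_rot: [0.44, 3.11, -0.0]
ft_force: [-1.0, -0.1, 5.6]
opening: 0.339
gripper_force: 60.4
```

Gripped, with a small opening of about 29 mm. Lifting.

play_rows:
  travel:
    - [0, 0, 0.5]
    - [0, 0, 1]
    - [0, 0, 2]
    - [0, 0, 3]
    - [0, 0, 4]
  spin: [0, 0, 0, 0, 0]
  fingers: [2, 2, 2, 2, 2]

```text
time_s: 20.53
eef_pos: [0.5302, -0.2481, 0.0706]
ee_rot: [0.44, 3.11, -0.0]
ft_force: [-0.2, 0.9, -4.0]
opening: 0.338
gripper_force: 59.6
```

play_rows:
  travel:
    - [0, 0, 1.5]
    - [0, 0, 3]
    - [0, 0, 5]
    - [0, 0, 7.5]
    - [0, 0, 8.5]
  spin: [0, 0, 0, 0, 0]
  fingers: [2, 2, 2, 2, 2]

```text
time_s: 20.95
eef_pos: [0.5313, -0.2487, 0.1581]
ee_rot: [0.44, 3.107, -0.002]
ft_force: [0.7, -0.4, -3.6]
opening: 0.343
gripper_force: 59.8
```

```bash
python3 - <<'E'
from h import *
p=snapshot("scene"); cv2.imwrite("pics/s4.png",cv2.resize(p["img"][60:360,150:450],None,fx=2,fy=2,interpolation=cv2.INTER_CUBIC))
s=state();print(s["eef_pos"],s["opening"],s["ft_force"],s["wrist_torque"])
E
```

```text
[ 0.53185953 -0.24894428  0.15866386] 0.34075622895111035 [ 1.13745017 -1.07063116 -1.46749909] [-0.04961512 -0.11675248 -0.03379364]
```

View pics/s4.png

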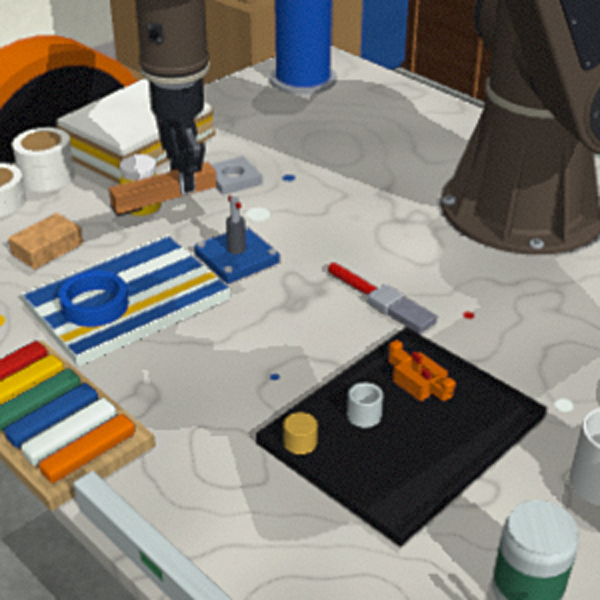

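The bar is lifted level at (165,185) in the crop and clear of the stud. The spacer stands at (365,402) and the nut lies at (420,375), both flat in the tray. Carrying the bar over.

play_rows:
  travel:
    - [0.1, 4, 0.3]
    - [0.3, 8, 0.3]
    - [0.5, 12, 0.3]
    - [0.7, 16, 0.3]
    - [0.8, 20, 0.3]
  spin: [0.05, 0.1, 0.15, 0.2, 0.25]
  fingers: [2, 2, 2, 2, 2]

```text
time_s: 21.42
eef_pos: [0.5377, -0.0464, 0.1569]
ee_rot: [-0.046, -3.141, -0.0]
ft_force: [0.5, 0.6, -4.8]
opening: 0.337
gripper_force: 60.4
```

play_rows:
  travel:
    - [0.2, 4, 0]
    - [0.3, 8, 0]
    - [0.5, 12, 0]
    - [0.7, 16, 0]
    - [0.8, 20, 0]
  spin: [0.06, 0.06, 0.06, 0.06, 0.06]
  fingers: [2, 2, 2, 2, 2]

```text
time_s: 21.83
eef_pos: [0.5457, 0.1539, 0.1568]
ee_rot: [0.045, -3.141, 0.0]
ft_force: [1.8, -0.8, -5.2]
opening: 0.338
gripper_force: 60.4
```

play_rows:
  travel:
    - [0.2, 4, 0]
    - [0.3, 8, 0]
    - [0.5, 11, 0]
    - [0.5, 12, 0]
    - [0.5, 12, 0]
  spin: [0, 0, 0, 0, 0]
  fingers: [2, 2, 2, 2, 2]

```text
time_s: 22.25
eef_pos: [0.5507, 0.2745, 0.1566]
ee_rot: [0.05, -3.141, -0.0]
ft_force: [-0.4, -0.8, -3.8]
opening: 0.34
gripper_force: 60.6
```

```bash
python3 - <<'E'
from h import *
s=state();r=s["ee_rot"];print(s["eef_pos"],(2*np.arctan2(r[1],r[0])-np.pi/2)%np.pi,s["ft_force"])
p=snapshot("scene");r=trace(p,"tray")[0]
P=cloud(p,r["region"]);P=P[P[:,2]<.03];print(r["score"],cv2.minAreaRect((P[:,:2]*1000).astype(np.float32)))
E
```

```text
[0.55068441 0.27453157 0.15655341] 1.602355063434599 [-0.40598017 -0.77210911 -3.79315798]
0.67 ((540.920166015625, 206.16580200195312), (325.4803771972656, 256.62359619140625), 1.2220808267593384)
```

play_rows:
  travel:
    - [0.1, 0.2, -3.5]
    - [0.1, 0.2, -7]
    - [0.1, 0.2, -10]
    - [0.1, 0.2, -12]
    - [0.1, 0.2, -12.8]
  spin: [0, 0, 0, 0, 0]
  fingers: [2, 2, 2, 2, 2]

```text
time_s: 22.77
eef_pos: [0.5504, 0.2715, 0.0262]
ee_rot: [0.043, -3.137, 0.003]
ft_force: [-1.0, -0.5, -3.2]
opening: 0.34
gripper_force: 60.4
```

play_rows:
  travel:
    - [0, 0, -0.3]
    - [0, 0, -0.6]
    - [0, 0, -0.9]
    - [0, 0, -0.9]
  spin: [0, 0, 0, 0]
  fingers: [2, 2, 2, 2]

```text
time_s: 23.1
eef_pos: [0.5528, 0.2739, 0.0212]
ee_rot: [-0.045, 3.14, 0.001]
ft_force: [-1.1, -0.2, -2.9]
opening: 0.339
gripper_force: 60.5
```

play_rows:
  travel:
    - [0, 0, -0.2]
    - [0, 0, -0.3]
    - [0, 0, -0.3]
  spin: [0, 0, 0]
  fingers: [2, 2, 2]

```text
time_s: 23.35
eef_pos: [0.5523, 0.274, 0.0177]
ee_rot: [-0.045, 3.141, 0.0]
ft_force: [0.3, -0.4, -4.8]
opening: 0.339
gripper_force: 60.5
```

play_rows:
  travel:
    - [0, 0, -0.2]
    - [0, 0, -0.35]
    - [0, 0, -0.35]
  spin: [0, 0, 0]
  fingers: [2, 2, 2]

```text
time_s: 23.6
eef_pos: [0.5522, 0.274, 0.014]
ee_rot: [-0.045, 3.141, 0.0]
ft_force: [-1.1, 0.4, 0.9]
opening: 0.336
gripper_force: 61.0
```

play_rows:
  travel:
    - [0, 0, -0.1]
    - [0, 0, -0.1]
    - [0, 0, -0.1]
  spin: [0, 0, 0]
  fingers: [2, 2, 2]

```text
time_s: 23.85
eef_pos: [0.5523, 0.274, 0.0139]
ee_rot: [-0.045, 3.141, 0.0]
ft_force: [-6.1, -1.9, 18.8]
opening: 0.341
gripper_force: 63.5
```

The bar has touched down. Releasing.

play_rows:
  travel:
    - [0, 0, 0.1]
    - [0, 0, 0.1]
    - [0, 0, 0.1]
    - [0, 0, 0.1]
  spin: [0, 0, 0, 0]
  fingers: [3, 4, 4.5, 4.5]

```text
time_s: 24.18
eef_pos: [0.5523, 0.2739, 0.0138]
ee_rot: [-0.045, 3.141, 0.0]
ft_force: [-0.1, 0.6, -0.1]
opening: 0.524
gripper_force: 0.0
```

play_rows:
  travel:
    - [0, 0, 1]
    - [0, 0, 4]
    - [0, 0, 8]
    - [0, 0, 12]
    - [0, 0, 16]
  spin: [0, 0, 0, 0, 0]
  fingers: [4.5, 4.5, 4.5, 4.5, 4.5]

```text
time_s: 24.6
eef_pos: [0.5517, 0.2737, 0.1761]
ee_rot: [0.045, -3.141, 0.0]
ft_force: [1.6, -0.4, -0.6]
opening: 0.529
gripper_force: 0.0
```

play_rows:
  travel:
    - [0, -4, 0]
    - [0, -8, 0]
    - [0, -12, 0]
    - [0, -16, 0]
    - [0, -20, 0]
  spin: [0, 0, 0, 0, 0]
  fingers: [4.5, 4.5, 4.5, 4.5, 4.5]

```text
time_s: 25.02
eef_pos: [0.5518, 0.0723, 0.1747]
ee_rot: [-0.046, 3.14, -0.0]
ft_force: [0.7, 0.3, 0.2]
opening: 0.528
gripper_force: 0.0
```

play_rows:
  travel:
    - [0, -4, 0]
    - [0, -8, 0]
    - [0, -12, 0]
    - [0, -12, 0]
    - [0, -12, 0]
  spin: [0, 0, 0, 0, 0]
  fingers: [4.5, 4.5, 4.5, 4.5, 4.5]

```text
time_s: 25.43
eef_pos: [0.5521, -0.0482, 0.1745]
ee_rot: [-0.039, 3.141, -0.0]
ft_force: [-1.0, -0.0, 0.2]
opening: 0.525
gripper_force: 0.0
```

```bash
python3 - <<'E'
from h import *
s=state();print(s["eef_pos"],s["ft_force"],s["gripper_force"])
p=snapshot("scene"); cv2.imwrite("pics/s5.png",cv2.resize(p["img"][60:360,150:450],None,fx=2,fy=2,interpolation=cv2.INTER_CUBIC))
E
```

```text
[ 0.55211759 -0.04823621  0.17445301] [-1.01908585 -0.01370012  0.19574562] 0.0
```

View pics/s5.png

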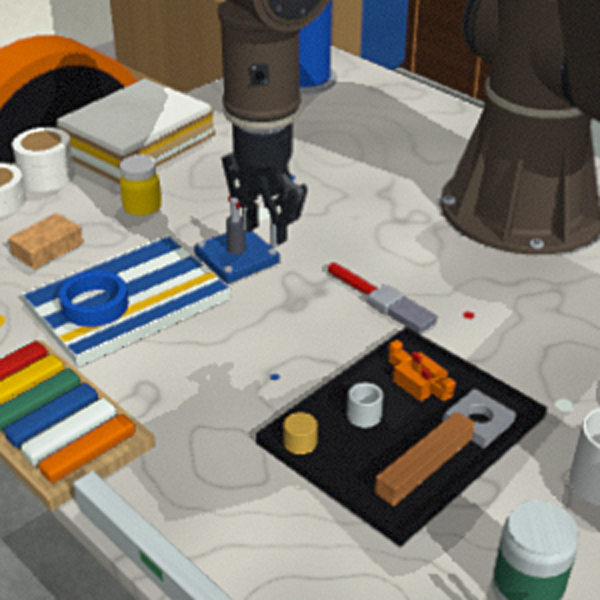

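The nut at (420,375), the spacer at (365,402) and the bar from (480,415) to (385,485) all lie flat in the tray. The panel is where it was, and the gripper is touching nothing.

```bash
python3 -c "
from plant import *
print(finish_job())"
```

```text
the job is handed in; nothing more can be done
None
```

The job is handed in at about 25 s on the robot's clock: the nut, spacer and bar came off in order and lie flat in the tray, and in the last picture the panel and the other things look undisturbed; the hand-in returned no verdict.

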